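# Book out a weighed tray of cartons

## Robot

A 6-joint arm with a two-finger parallel gripper is mounted at the origin on the work surface. World frame = base frame: x ahead of the robot, y to its left, z up, the work surface at z = 0. Lengths are in m, angles in rad, forces in N, time in s.
With the tool pointing down it reaches from about 0.35 to 0.875 m from the base axis. Payload 4.2 kg.
Tool frame: the origin (TCP) lies at the very end of the fingers, on their centre line; the grasp point (between the pads) lies 19 mm behind it; z points along the fingers, y is the line along which they close (so a half turn about z gives the same grasp; the last joint's range is limited). The gripper opens to 87 mm and grips with 3 to 60 N. Pads are 19 mm wide; open, the fingers measure 117 mm over their backs; the gripper's body (75 mm by 190 mm) begins 51 mm behind the grasp point.
Start: joints at [-1.01, 0.385, 0.008, 0, -1.194, -0.259], TCP at [0.186, -0.597, 0.223] pointing down, gripper open.
Joint ranges: [-3.14, 3.14], [-1.21, 2.06], [-1.07, 1.41], [-3.16, 2.05], [-2.99, -0.16], [-3.1, 3.1]. Speed limits (rad/s): [2.79, 2.79, 3.14, 3.14, 3.14, 3.14].

## Interface

Orientations are given as a 3x3 rotation matrix whose columns are the frame's x, y, z axes.
In Python, from plant import read_state, camera, camera_model, hand_in gives the robot as it stands.
- The arm moves only by the tool carry_out, never from a script. Its argument "steps" is a list that holds one entry, the list of rows, each a list of 5 numbers: the shift along the tool's x, y, z in m, then the turn about the tool's z in rad, then the opening, from 0 (shut) to 1 (fully open). In form: [[[dx, dy, dz, roll, claw], ...]]. A call has 1 to 8 rows; each row shifts and turns the commanded pose from where the row before left it, along the tool's axes as they then stand; what a row does not reach is not made up. A row lasts 1/10 s, in which the tool goes at most 50 mm and 8.59 degrees, less where a joint would pass 70% of its speed; a pose out of reach is approached as far as the arm can. A call with a gripper value outside its range is refused whole. The fingers move at their own pace and stop on an object; the grip force is fixed at half the most. Time passes only in rows, so rows that do not move let the fingers close. It gives the time, the measured TCP pose, the force, the opening and the grip force at its end, in the units of the state.
- read_state(): the state, without advancing time (a new reading comes with each control period).
- camera(name): name is "scene" or "top"; returns the picture (480x640x3 uint8, blue, green, red); there is no depth.
- camera_model(name): a dict with "fovy" (degrees; the focal length in pixels is half the picture's height over the tangent of half this angle, whatever the lens; pixels are square), "cx", "cy" (the principal point, pixels), "R" (3x3) and "t" (3): a world point X has camera coordinates R X + t. Camera axes: x right, y down, z forward; pixel columns grow to the right and rows downward; lengths in m; the calibration is good to about 2 mm. A picture is of the moment at which its call begins. camera_model takes no time and is no camera call.
- hand_in(): hands the job in; it is judged then, once.
The state is a dict: "clock": time; "joint_positions": joint angles; "joint_velocities": joint speeds; "tau": joint torques, N m; "eef_pos": TCP position; "ee_rot": TCP orientation; "ft_force": force on the tool from outside, world axes, zero at the start; "torque": the same for the moment, N m; "width": opening from 0.0 (shut) to 1.0 (fully open); "gripper_force": force on a finger pad.
Only numpy, scipy, OpenCV 4.12 (cv2) and the standard library are available. Lean on these libraries where they do the work, as an engineer would, in place of code of your own. Each camera call takes 0.05 s, during which the arm holds its last target. There are 200 camera calls.

## Task

The full tray is on the counting scale and ready to be booked out: with a fingertip, first press the green key on the scale to store the weight, then press the blue button on the label printer to print its label, and last press the red call button to fetch the runner. Press each lightly, just far enough that it goes down, and let it come up again; press no other key on the scale, do not touch the tray while it is being weighed, and do not pick up, push away or knock over the call button or anything else on the table.

Things in the scene. Friction and masses are not known exactly. Their poses are not given: they have to be found in the camera images.
- scale: Fixed counting scale, 300 (own x) x 270 (own y) x 97 mm; steel pan at the back, top 92 mm up. Origin under its centre; x away from the robot, y left, z up. The dark front panel rises backward at 0.213 rad; near its front edge a row of four keys, each 32 wide x 22 deep, 54 mm apart, from left: grey, white, yellow, green.
- green_key_top (a point): Centre of the top face of the green key (accept and store the weight), the rightmost of the four; 7 mm proud of the dark panel. The point moves with the key; its z axis is the outward normal of the sloping panel.
- green_key (a joint): It moves 5 mm along its own axis on a spring, about 1 N to start and 4 N fully down, then meets a hard stop, and springs back. 0 = up, 0.005 m = fully down; registers beyond 0.003.
- yellow_key (a joint): Yellow key of the scale (tare), next to the green; 0 up, 0.005 m down. Not to be pressed.
- white_key (a joint): White key of the scale (zero); 0 up, 0.005 m down. Not to be pressed.
- grey_key (a joint): Grey key of the scale (units), leftmost; 0 up, 0.005 m down. Not to be pressed.
- printer: Desktop label printer, fixed: dark base, light grey cover, 200 (its x) x 130 (its y) x 150 mm high, standing left or right of the scale. Origin under its centre; its front, with the label slot, is own -x.
- print_button_top (a point): Centre of the top of the round blue print button, 28 mm across, on the flat top of the printer 60 mm in front of its centre; it stands 7 mm proud, 157 mm above the table. z up.
- print_button (a joint): It moves 5 mm along its own axis on a spring, about 1 N to start and 4 N fully down, then meets a hard stop, and springs back. 0 = up, 0.005 m = fully down; registers beyond 0.003.
- call_unit: Wireless call button, loose on the table on the other side of the scale: a white round puck 70 mm across and 23 mm high, about 160 g, with a red button in its top. Origin under its centre, z up.
- call_button_top (a point): Centre of the top of the round red button, 44 mm across, on the puck's axis; it stands 7 mm proud, 30 mm above the table. z up.
- call_button (a joint): It moves 5 mm along its own axis on a spring, about 1 N to start and 4 N fully down, then meets a hard stop, and springs back. 0 = up, 0.005 m = fully down; registers beyond 0.003.
- tray: Stainless tray heaped with cartons, 155 x 240 x 50 mm (heap to about 75 mm), loose on the scale's pan, so its highest cartons are about 170 mm above the table. Its front wall is about 100 mm behind the row of keys. Origin under its centre.
- glue_jar: Open glass glue jar with a wooden brush leaning out of it; 64 mm across, 80 mm high (brush to 150 mm), loose. Origin under its centre. Bystander.
- label_roll: Spare roll of white labels standing flat, 96 mm across, 50 mm high, loose. Origin under its centre. Bystander.
- carton_a: Closed maroon and gold carton, 56 x 40 x 18 mm, loose on the table beside the call button. Origin under its centre. Bystander.
- carton_b: Closed maroon and gold carton, 56 x 40 x 18 mm, loose on the table in front of the scale, left. Origin under its centre. Bystander.
- carton_c: Closed maroon and gold carton, 56 x 40 x 18 mm, loose on the table in front of the scale, right. Origin under its centre. Bystander.
Mind the look-alikes: they are no part of the job. What is meant by the call_unit is not black, and is the smaller of those in its own colour.

How it is judged:
By the outcome, as a careful person would: the job done as asked, in the order asked, and still so for the second after the job is handed in, with the robot touching nothing.
It also fails if it takes over 69 s, if anything falls off the work surface, if the arm or the gripper's body presses on something with over 40 N, if the wrist force passes 120 N, or if a joint passes its speed limit or range.

## Working session

There is one attempt and no reset: what is moved stays moved. The work goes in short steps, Python scripts to look and compute and a tool call to move; the robot and the scene stay as the last step left them, time stands still between calls to the robot, and variables do not carry over. Pictures are saved under pics/ and viewed, at most 10 in all, crops included, and the job is handed in when it is done.

Besides the shell and the picture viewer there is one more tool, called after ">>>" as name(argument=value, ...), one argument or row to a line, values as JSON. carry_out: Moves the arm, as the interface text tells. Its arguments: {"type":"object","properties":{"steps":{"type":"array","items":{"type":"array","items":{"type":"array","items":{"type":"number"}}}}},"required":["steps"]}

```bash
mkdir -p pics
python3 - <<'E'
from plant import *
import cv2
for n in("scene","top"):
    cv2.imwrite(f"pics/{n}0.png",camera(n)); print(n,camera_model(n))
s=read_state(); print(s)
E
```

```text
scene {'fovy': 42.30257737366406, 'cx': 327.8928021195771, 'cy': 237.11307391439516, 'R': array([[-0.42047456,  0.90728755, -0.00551729],
       [ 0.71568337,  0.32792734, -0.61665304],
       [-0.55767236, -0.26323555, -0.78721572]]), 't': array([ 0.22681794, -0.32764747,  1.63750148])}
top {'fovy': 52.42876595600576, 'cx': 315.7402412489916, 'cy': 240.76998884821984, 'R': array([[-0.02949149, -0.99943108,  0.01636367],
       [-0.99905917,  0.02895185, -0.03228863],
       [ 0.0317965 , -0.01730051, -0.99934462]]), 't': array([0.01759385, 0.56274859, 1.20690935])}
{'clock': 0.1, 'joint_positions': array([-1.01036359e+00,  3.85484287e-01,  6.75680286e-03, -4.57804555e-04,
       -1.19402443e+00, -2.58628135e-01]), 'joint_velocities': array([-0.00154832, -0.00305103,  0.00415746,  0.00215017, -0.00154099,
       -0.00111873]), 'tau': array([-1.23104346e-03, -3.91689456e+01,  1.87933034e+01,  4.23185840e+00,
        1.34641113e-02, -6.88245109e-05]), 'eef_pos': array([ 0.18564902, -0.59621344,  0.2215606 ]), 'ee_rot': array([[-9.54851784e-01, -2.97081823e-01, -6.78906957e-04],
       [-2.97082586e-01,  9.54849932e-01,  1.88268058e-03],
       [ 8.89440816e-05,  1.99937235e-03, -9.99997997e-01]]), 'ft_force': array([ 0.48058468, -0.01173234, -0.97446484]), 'torque': array([ 0.01505594,  0.00382403, -0.03721393]), 'gripper_force': 0.0, 'width': 0.9979477065677067}
```

View pics/top0.png

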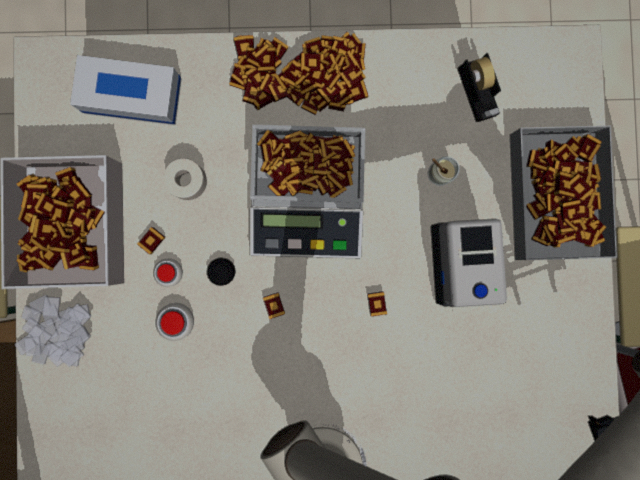

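View pics/scene0.png

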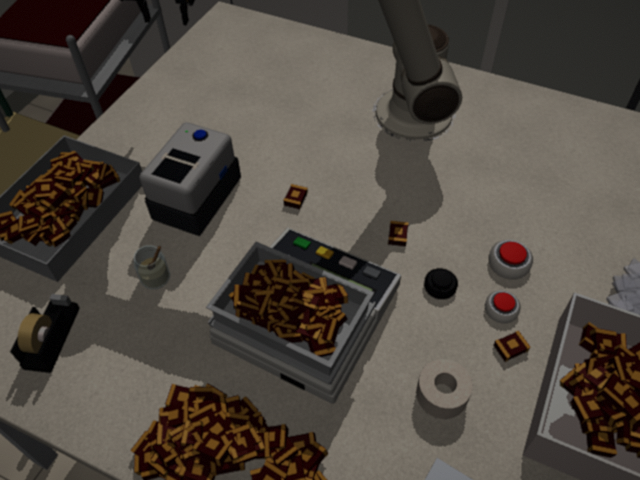

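The top view shows the scale keys at about row 244, with the green key at (340,245). The blue button on the printer's top is at (480,291). There are three pucks: small red (167,272), large red (174,322) and black (221,271). The small red one fits, as it isn't black, is the smaller of the two reds and sits beside carton_a at (150,239). I'll confirm that in a crop and measure.

```bash
cat > h.py <<'E'
from plant import *
import cv2, numpy as np
from scipy.optimize import least_squares
def K(m):
    f=240/np.tan(np.radians(m["fovy"]/2)); return np.array([[f,0,m["cx"]],[0,f,m["cy"]],[0,0,1]])
M={n:camera_model(n) for n in("scene","top")}
def proj(n,X):
    m=M[n]; p=K(m)@(m["R"]@np.asarray(X,float)+m["t"]); return p[:2]/p[2]
def tri(obs):
    return least_squares(lambda X:np.concatenate([proj(n,X)-p for n,p in obs.items()]),[.5,0,.05])
def ray(n,p,z):
    m=M[n]; d=m["R"].T@np.linalg.inv(K(m))@[*p,1]; c=-m["R"].T@m["t"]; return c+d*(z-c[2])/d[2]
def blob(im,seed,hue,r=22):
    x,y=seed; h=cv2.cvtColor(im,cv2.COLOR_BGR2HSV)
    d=np.abs(h[...,0].astype(int)-hue); d=np.minimum(d,180-d)
    k=((d<12)&(h[...,1]>120)&(h[...,2]>60)).astype(np.uint8)
    w=np.zeros_like(k); w[y-r:y+r,x-r:x+r]=1
    n,l,s,c=cv2.connectedComponentsWithStats(k*w)
    i=1+np.argmax(s[1:,4]); return c[i],s[i]
E
python3 - <<'E'
from h import *
I={n:cv2.imread(f"pics/{n}0.png") for n in M}
T={"green":(60,{"top":(340,245),"scene":(302,243)},None),"blue":(115,{"top":(480,291),"scene":(201,135)},.157),
"yellow":(27,{"top":(317,244),"scene":(325,253)},None),
"red_small":(0,{"top":(167,272),"scene":(504,303)},.030),"red_big":(0,{"top":(174,322),"scene":(512,253)},None)}
for k,(h,o,z) in T.items():
    b={n:blob(I[n],o[n],h) for n in o}; r=tri({n:b[n][0] for n in b})
    print(k,[(n,b[n][0].round(1),b[n][1]) for n in b],r.x.round(4),"res",r.fun.round(2))
    if z: print("  rays",[ray(n,b[n][0],z).round(4) for n in b])
a=cv2.resize(I["top"][215:350,130:260],None,fx=4,fy=4,interpolation=cv2.INTER_CUBIC)[:520,:400]
b=cv2.resize(I["top"][200:265,240:370],None,fx=3,fy=4,interpolation=cv2.INTER_CUBIC)
c=cv2.resize(I["scene"][220:340,420:550],None,fx=3,fy=2.3,interpolation=cv2.INTER_CUBIC)
o=np.zeros((560,800,3),np.uint8); o[:520,:400]=a; o[:260,405:795]=b; o[270:270+c.shape[0],405:795]=c
cv2.imwrite("pics/crop.png",o)
E
```

```text
green [('top', array([339.4, 245. ]), array([333, 241,  14,   9, 125], dtype=int32)), ('scene', array([301.5, 241.9]), array([294, 238,  16,   9,  86], dtype=int32))] [ 0.55   -0.0549  0.0616] res [ 0.26 -0.13  0.26  0.01]
blue [('top', array([480.6, 290.8]), array([475, 285,  12,  13, 132], dtype=int32)), ('scene', array([199.5, 133.4]), array([194, 130,  12,   8,  75], dtype=int32))] [ 0.4385 -0.3555  0.1578] res [ 0.43 -0.23  0.48  0.07]
  rays [array([ 0.4379, -0.3548,  0.157 ]), array([ 0.438 , -0.3571,  0.157 ])]
yellow [('top', array([316.9, 244.2]), array([310, 239,  15,  11, 133], dtype=int32)), ('scene', array([323.6, 251.6]), array([316, 246,  17,  12, 126], dtype=int32))] [ 0.5536 -0.0017  0.0615] res [ 0.51 -0.24  0.49  0.02]
red_small [('top', array([165.6, 272.4]), array([157, 264,  18,  18, 258], dtype=int32)), ('scene', array([504. , 301.3]), array([493, 293,  23,  18, 312], dtype=int32))] [0.4962 0.3679 0.0326] res [ 0.19 -0.08  0.17 -0.02]
  rays [array([0.496 , 0.3691, 0.03  ]), array([0.4945, 0.3677, 0.03  ])]
red_big [('top', array([172. , 322.5]), array([160, 311,  25,  24, 452], dtype=int32)), ('scene', array([512.8, 252. ]), array([500, 242,  27,  21, 453], dtype=int32))] [0.3758 0.3526 0.0418] res [ 0.1  -0.04  0.09 -0.01]
```

View pics/crop.png

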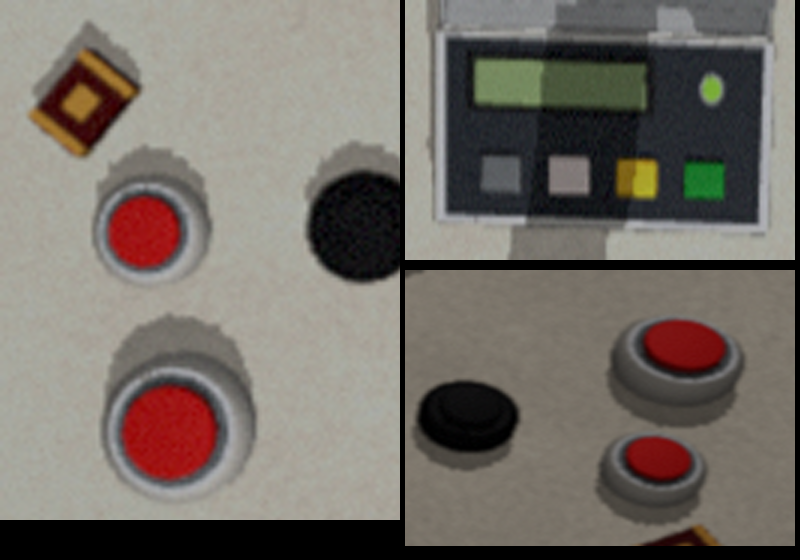

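The crop confirms the small red puck at top (167,272), scene (504,301), as the call unit: it's clearly smaller than the other red, and carton_a sits beside it. Green is the rightmost key. First I'll roll to line up with the scale, with the fingers shut.

>>> carry_out(
  steps=[
    [[0,0,0,0.123,0],[0,0,0,0.123,0],[0,0,0,0.122,0],[0,0,0,0,0],[0,0,0,0,0]],
  ],
)

```text
clock: 0.6
eef_pos: [0.1857, -0.5966, 0.2222]
ee_rot: [[-0.998, 0.064, -0.0], [0.064, 0.998, 0.001], [0.0, 0.001, -1.0]]
ft_force: [-0.6, -0.7, -0.1]
width: 0.63
gripper_force: 0.0
```

```bash
cat >> h.py <<'E'
def go(t):
    s=read_state(); print("shift",(s["ee_rot"].T@(np.array(t)-s["eef_pos"])).round(4),"pos",s["eef_pos"].round(4),"yax",s["ee_rot"][:,1].round(3),"F",s["ft_force"].round(2),"w",round(s["width"],2),"q",s["joint_positions"].round(2),"t",s["clock"])
E
python3 -c "
from h import *
go([.546,-.0547,.20])"
```

```text
shift [-0.3251  0.5637  0.0224] pos [ 0.1857 -0.5966  0.2222] yax [0.064 0.998 0.001] F [-0.62 -0.69 -0.15] w 0.63 q [-1.01  0.39  0.01 -0.   -1.19 -0.62] t 0.6
```

>>> carry_out(
  steps=[
    [[-0.02,0.035,0,0,0],[-0.02,0.035,0,0,0],[-0.02,0.035,0,0,0],[-0.02,0.035,0,0,0],[-0.02,0.035,0,0,0],[-0.02,0.035,0,0,0],[-0.02,0.035,0,0,0],[-0.02,0.035,0,0,0]],
  ],
)

```text
clock: 1.4
eef_pos: [0.3646, -0.3264, 0.2227]
ee_rot: [[-0.998, 0.064, 0.0], [0.064, 0.998, -0.0], [-0.0, -0.0, -1.0]]
ft_force: [0.8, -0.8, 0.4]
width: 0.016
gripper_force: 0.0
```

>>> carry_out(
  steps=[
    [[-0.02,0.035,0,0,0],[-0.02,0.035,0,0,0],[-0.02,0.035,0,0,0],[-0.02,0.035,0,0,0],[-0.02,0.035,0,0,0],[-0.02,0.035,0,0,0],[-0.02,0.035,0,0,0],[0,0,0,0,0]],
  ],
)

```text
clock: 2.2
eef_pos: [0.5222, -0.0895, 0.2223]
ee_rot: [[-0.998, 0.059, 0.001], [0.059, 0.998, 0.0], [-0.001, 0.0, -1.0]]
ft_force: [-0.3, -0.4, 0.4]
width: 0.007
gripper_force: 0.0
```

```bash
python3 -c "
from h import *
go([.546,-.0547,.10])"
```

```text
shift [-0.0215  0.0361  0.1223] pos [ 0.5222 -0.0895  0.2223] yax [0.059 0.998 0.   ] F [-0.3  -0.39  0.41] w 0.01 q [ 0.14  0.22 -0.23 -0.   -1.12 -1.77] t 2.2
```

>>> carry_out(
  steps=[
    [[-0.0105,0.018,0.02,0,0],[-0.011,0.018,0.02,0,0],[0,0,0.03,0,0],[0,0,0.03,0,0],[0,0,0.022,0,0],[0,0,0,0,0],[0,0,0,0,0]],
  ],
)

```text
clock: 2.9
eef_pos: [0.5439, -0.0586, 0.101]
ee_rot: [[-0.998, 0.065, 0.0], [0.065, 0.998, -0.0], [-0.0, -0.0, -1.0]]
ft_force: [0.4, 0.4, 0.3]
width: 0.007
gripper_force: 0.0
```

Run:
```python
from h import *
go([.546,-.0547,.0635])
a=camera("scene"); b=camera("top")
o=np.hstack([cv2.resize(a[180:300,240:390],None,fx=2.6,fy=4),cv2.resize(b[200:320,260:410],None,fx=2.6,fy=4)])
cv2.imwrite("pics/g1.png",o)
```

```text
shift [-0.0018  0.004   0.0375] pos [ 0.5439 -0.0586  0.101 ] yax [ 0.065  0.998 -0.   ] F [0.44 0.43 0.31] w 0.01 q [ 0.19  0.37 -0.35  0.   -0.85 -1.83] t 2.9
```

View pics/g1.png

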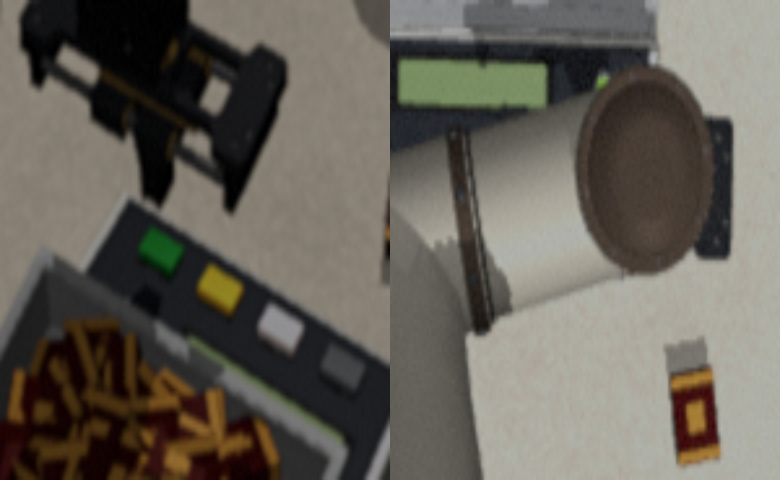

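The left half (scene) shows the shut fingertips at about crop (155,205), above and just in front of the green key. The path is clear. Next: correct the offset and go down close.

>>> carry_out(
  steps=[
    [[-0.0018,0.004,0.01,0,0],[0,0,0.01,0,0],[0,0,0.01,0,0],[0,0,0.002,0,0],[0,0,0,0,0],[0,0,0,0,0]],
  ],
)

```text
clock: 3.6
eef_pos: [0.546, -0.0544, 0.0686]
ee_rot: [[-0.998, 0.066, 0.0], [0.066, 0.998, -0.0], [-0.0, -0.0, -1.0]]
ft_force: [0.2, 0.3, 0.5]
width: 0.007
gripper_force: 0.0
```

Run:
```python
from h import *
go([.546,-.0547,.0635])
s=read_state();print(proj("scene",s["eef_pos"]))
a=camera("scene")
cv2.imwrite("pics/g2.png",cv2.resize(a[200:270,260:350],None,fx=7,fy=7,interpolation=cv2.INTER_CUBIC))
```

```text
shift [-0.0001 -0.0003  0.0051] pos [ 0.546  -0.0544  0.0686] yax [ 0.066  0.998 -0.   ] F [0.17 0.33 0.54] w 0.01 q [ 0.2   0.42 -0.38  0.   -0.77 -1.83] t 3.6
[302.73150421 238.52498583]
```

View pics/g2.png

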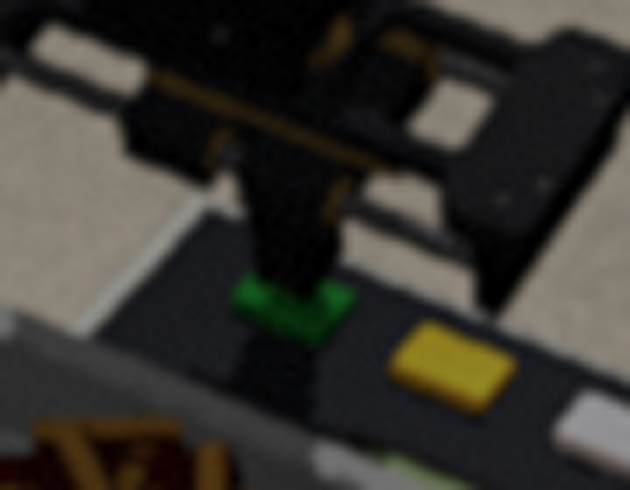

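The fingertip is centred over the green key, and the yellow key at crop (455,365) is clear. Press gently while watching the force.

>>> carry_out(
  steps=[
    [[0,0,0.002,0,0],[0,0,0.002,0,0],[0,0,0.002,0,0],[0,0,0,0,0],[0,0,0,0,0]],
  ],
)

```text
clock: 4.15
eef_pos: [0.5458, -0.0544, 0.0625]
ee_rot: [[-0.998, 0.066, -0.0], [0.066, 0.998, -0.0], [0.0, -0.0, -1.0]]
ft_force: [-0.5, 0.0, -0.8]
width: 0.006
gripper_force: 0.0
```

>>> carry_out(
  steps=[
    [[0,0,0.001,0,0],[0,0,0,0,0],[0,0,0,0,0]],
  ],
)

```text
clock: 4.45
eef_pos: [0.5459, -0.0543, 0.0617]
ee_rot: [[-0.998, 0.066, 0.0], [0.066, 0.998, 0.0], [-0.0, 0.0, -1.0]]
ft_force: [-0.1, 0.3, 0.9]
width: 0.006
gripper_force: 0.4
```

>>> carry_out(
  steps=[
    [[0,0,0.001,0,0],[0,0,0,0,0],[0,0,0,0,0]],
  ],
)

```text
clock: 4.75
eef_pos: [0.5461, -0.0543, 0.0608]
ee_rot: [[-0.998, 0.066, 0.001], [0.066, 0.998, 0.0], [-0.001, 0.0, -1.0]]
ft_force: [-0.1, 0.2, 1.1]
width: 0.006
gripper_force: 0.7
```

>>> carry_out(
  steps=[
    [[0,0,0.001,0,0],[0,0,0,0,0],[0,0,0,0,0]],
  ],
)

```text
clock: 5.05
eef_pos: [0.5462, -0.0543, 0.0598]
ee_rot: [[-0.998, 0.066, 0.001], [0.066, 0.998, -0.0], [-0.001, 0.0, -1.0]]
ft_force: [0.5, 0.1, 2.4]
width: 0.005
gripper_force: 1.0
```

>>> carry_out(
  steps=[
    [[0,0,0.001,0,0],[0,0,0,0,0],[0,0,0,0,0]],
  ],
)

```text
clock: 5.35
eef_pos: [0.5462, -0.0543, 0.0588]
ee_rot: [[-0.998, 0.066, 0.001], [0.066, 0.998, 0.0], [-0.001, 0.0, -1.0]]
ft_force: [1.4, -1.1, 2.7]
width: 0.006
gripper_force: 1.3
```

Run:
```python
from h import *
f=[]
for i in range(3):
    f.append(read_state()["ft_force"]); a=camera("scene")
print(np.round(f,2)); go([.546,-.0547,.0578])
```

```text
[[ 1.42 -1.08  2.73]
 [ 0.82 -0.52  3.11]
 [ 1.55 -0.74  3.  ]]
shift [-0.0001 -0.0004  0.0009] pos [ 0.546  -0.0543  0.0587] yax [0.066 0.998 0.   ] F [1.45 0.64 2.21] w 0.0 q [ 0.2   0.43 -0.39  0.   -0.75 -1.83] t 5.5
```

>>> carry_out(
  steps=[
    [[0,0,0.0007,0,0],[0,0,0,0,0],[0,0,0,0,0]],
  ],
)

```text
clock: 5.8
eef_pos: [0.546, -0.0543, 0.058]
ee_rot: [[-0.998, 0.066, 0.001], [0.066, 0.998, 0.0], [-0.001, 0.0, -1.0]]
ft_force: [1.8, -0.7, 3.5]
width: 0.006
gripper_force: 1.5
```

Run:
```python
from h import *
f=[]
for i in range(6):
    f.append(read_state()["ft_force"]); a=camera("scene")
print(np.mean(f,0).round(2),np.std(f,0).round(2)); go([.546,-.0547,.0578])
cv2.imwrite("pics/g3.png",cv2.resize(a[200:270,260:350],None,fx=7,fy=7,interpolation=cv2.INTER_CUBIC))
```

```text
[ 1.43 -0.17  3.24] [0.43 0.43 0.32]
shift [-0.0002 -0.0004  0.0001] pos [ 0.5459 -0.0543  0.0579] yax [0.066 0.998 0.   ] F [1.59 1.02 2.63] w 0.01 q [ 0.2   0.43 -0.39 -0.   -0.75 -1.83] t 6.1
```

View pics/g3.png

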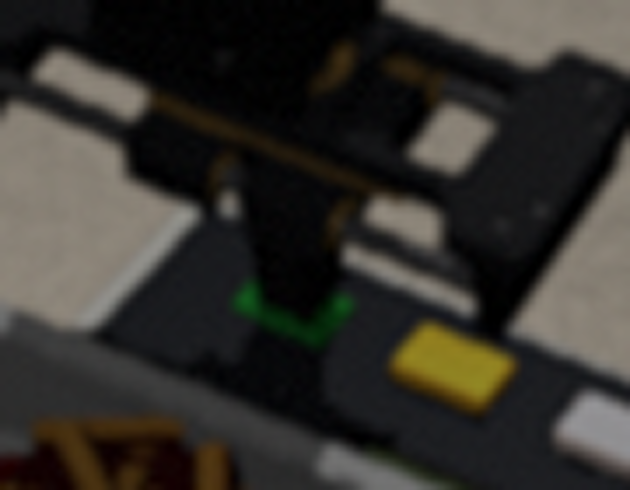

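The green key is visibly lower (less side face showing). At about 3.5 N and roughly 4 mm of travel it's registered and short of the stop. Let it up and go over to the printer.

>>> carry_out(
  steps=[
    [[0,0,-0.005,0,0],[0,0,-0.01,0,0],[0,0,-0.03,0,0],[0,0,-0.04,0,0],[0,0,-0.04,0,0],[0,0,-0.017,0,0],[0.01,-0.035,0,0,0],[0.01,-0.035,0,0,0]],
  ],
)

```text
clock: 6.9
eef_pos: [0.5202, -0.1229, 0.2006]
ee_rot: [[-0.998, 0.064, -0.0], [0.064, 0.998, 0.001], [0.0, 0.001, -1.0]]
ft_force: [0.3, 0.4, -0.7]
width: 0.008
gripper_force: 0.0
```

>>> carry_out(
  steps=[
    [[0.01,-0.035,0,0,0],[0.01,-0.035,0,0,0],[0.01,-0.035,0,0,0],[0.01,-0.035,0,0,0],[0.01,-0.035,0,0,0],[0.01,-0.035,0,0,0],[0.008,-0.028,0,0,0],[0,0,0,0,0]],
  ],
)

```text
clock: 7.7
eef_pos: [0.4353, -0.3578, 0.1994]
ee_rot: [[-0.997, 0.071, -0.002], [0.071, 0.997, 0.001], [0.003, 0.001, -1.0]]
ft_force: [1.2, -0.3, 0.1]
width: 0.007
gripper_force: 0.0
```

Run:
```python
from h import *
go([.438,-.356,.165])
I=camera("scene")
for h,o in((60,(302,243)),(115,(201,135))): print(blob(I,o,h))
```

```text
shift [-0.0027  0.002   0.0344] pos [ 0.4353 -0.3578  0.1994] yax [0.071 0.997 0.001] F [ 1.17 -0.32  0.12] w 0.01 q [-0.4   0.3  -0.18 -0.   -1.09 -1.24] t 7.7
(array([301.50549451, 241.74725275]), array([294, 237,  16,  10,  91], dtype=int32))
(array([199.51315789, 133.40789474]), array([194, 130,  12,   8,  76], dtype=int32))
```

>>> carry_out(
  steps=[
    [[-0.0027,0.002,0.01,0,0],[0,0,0.01,0,0],[0,0,0.01,0,0],[0,0,0.0044,0,0],[0,0,0,0,0],[0,0,0,0,0]],
  ],
)

```text
clock: 8.35
eef_pos: [0.4407, -0.3539, 0.1655]
ee_rot: [[-0.998, 0.065, -0.0], [0.065, 0.998, -0.0], [0.0, -0.0, -1.0]]
ft_force: [-0.5, 1.0, -0.7]
width: 0.004
gripper_force: 0.0
```

Run:
```python
from h import *
go([.438,-.356,.157])
a=camera("scene")
cv2.imwrite("pics/b1.png",cv2.resize(a[95:165,150:240],None,fx=7,fy=7,interpolation=cv2.INTER_CUBIC))
```

```text
shift [ 0.0025 -0.0023  0.0085] pos [ 0.4407 -0.3539  0.1655] yax [ 0.065  0.998 -0.   ] F [-0.52  1.04 -0.73] w 0.0 q [-0.39  0.33 -0.22  0.   -1.01 -1.25] t 8.35
```

View pics/b1.png

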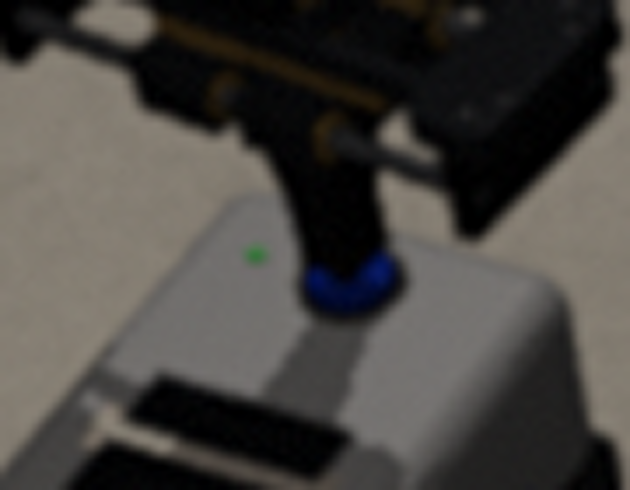

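The fingertip is over the blue button at crop (350,285). Trim 2 mm and press.

>>> carry_out(
  steps=[
    [[0.0025,-0.0022,0.002,0,0],[0,0,0.003,0,0],[0,0,0.002,0,0],[0,0,0,0,0],[0,0,0,0,0]],
  ],
)

```text
clock: 8.9
eef_pos: [0.4377, -0.3561, 0.1584]
ee_rot: [[-0.998, 0.066, -0.0], [0.066, 0.998, -0.0], [0.0, -0.0, -1.0]]
ft_force: [0.2, 0.4, -0.2]
width: 0.002
gripper_force: 0.0
```

>>> carry_out(
  steps=[
    [[0,0,0.001,0,0],[0,0,0.001,0,0],[0,0,0,0,0],[0,0,0,0,0]],
  ],
)

```text
clock: 9.3
eef_pos: [0.4379, -0.3562, 0.1567]
ee_rot: [[-0.998, 0.066, 0.0], [0.066, 0.998, -0.0], [-0.0, -0.0, -1.0]]
ft_force: [-0.2, -0.2, 0.9]
width: 0.004
gripper_force: 0.7
```

>>> carry_out(
  steps=[
    [[0,0,0.001,0,0],[0,0,0,0,0],[0,0,0,0,0]],
  ],
)

```text
clock: 9.6
eef_pos: [0.4379, -0.3562, 0.1556]
ee_rot: [[-0.998, 0.066, 0.0], [0.066, 0.998, -0.0], [-0.0, -0.0, -1.0]]
ft_force: [0.7, 0.6, 2.2]
width: 0.006
gripper_force: 1.0
```

>>> carry_out(
  steps=[
    [[0,0,0.001,0,0],[0,0,0,0,0],[0,0,0,0,0]],
  ],
)

```text
clock: 9.9
eef_pos: [0.4379, -0.3562, 0.1546]
ee_rot: [[-0.998, 0.066, 0.0], [0.066, 0.998, -0.0], [-0.0, -0.0, -1.0]]
ft_force: [0.7, -0.4, 3.0]
width: 0.003
gripper_force: 1.3
```

```bash
cat >> h.py <<'E'
def favg(n=6):
    f=[]
    for i in range(n): f.append(read_state()["ft_force"]); a=camera("scene")
    print("favg",np.mean(f,0).round(2))
E
python3 -c "
from h import *
favg(); go([.438,-.356,.153])"
```

```text
favg [ 0.31 -0.01  2.83]
shift [-0.0001  0.0001  0.0016] pos [ 0.4379 -0.3561  0.1546] yax [ 0.066  0.998 -0.   ] F [ 0.14 -0.37  2.39] w 0.0 q [-0.4   0.34 -0.24  0.   -0.99 -1.24] t 10.2
```

>>> carry_out(
  steps=[
    [[0,0,0.001,0,0],[0,0,0,0,0],[0,0,0,0,0]],
  ],
)

```text
clock: 10.5
eef_pos: [0.4379, -0.3562, 0.1536]
ee_rot: [[-0.998, 0.066, 0.0], [0.066, 0.998, -0.0], [-0.0, -0.0, -1.0]]
ft_force: [1.0, -0.2, 3.6]
width: 0.009
gripper_force: 1.6
```

```bash
python3 -c "
from h import *
favg(); go([.438,-.356,.153])"
```

```text
favg [ 0.98 -0.3   3.2 ]
shift [-0.0001  0.0002  0.0006] pos [ 0.4379 -0.3562  0.1536] yax [ 0.066  0.998 -0.   ] F [0.97 0.17 3.88] w 0.01 q [-0.4   0.34 -0.24  0.   -0.99 -1.24] t 10.8
```

About 3.3 N and 3.8 mm, so the print button is down. Release, rise, and roll a quarter turn so the gripper body stays clear of the bin by the call button.

>>> carry_out(
  steps=[
    [[0,0,-0.004,0,0],[0,0,-0.006,0,0],[0,0,-0.02,0,0],[0,0,-0.04,-0.13,0],[0,0,0,-0.13,0],[0,0,0,-0.13,0],[0,0,0,-0.13,0],[0,0,0,-0.13,0]],
  ],
)

```text
clock: 11.6
eef_pos: [0.4369, -0.3555, 0.2231]
ee_rot: [[-0.832, -0.555, -0.002], [-0.555, 0.832, 0.001], [0.001, 0.002, -1.0]]
ft_force: [0.0, -0.4, -0.8]
width: 0.0
gripper_force: 0.0
```

>>> carry_out(
  steps=[
    [[0,0,0,-0.13,0],[0,0,0,-0.13,0],[0,0,0,-0.13,0],[0,0,0,-0.13,0],[0,0,0,-0.13,0],[0,0,0,-0.13,0],[0,0,0,-0.13,0],[0,0,0,0,0]],
  ],
)

```text
clock: 12.4
eef_pos: [0.4371, -0.3556, 0.223]
ee_rot: [[-0.077, -0.997, -0.002], [-0.997, 0.077, 0.001], [-0.001, 0.002, -1.0]]
ft_force: [-0.0, 0.5, 0.2]
width: 0.004
gripper_force: 0.0
```

Run:
```python
from h import *
I=camera("top"); print(blob(I,(167,272),0))
print([ray("top",(123,y),.1).round(3) for y in(160,280)])
go([.4955,.3683,.2237])
```

```text
(array([165.58139535, 272.39534884]), array([157, 264,  18,  18, 258], dtype=int32))
[array([0.759, 0.441, 0.1  ]), array([0.483, 0.446, 0.1  ])]
shift [-7.264e-01 -4.000e-04  0.000e+00] pos [ 0.4372 -0.3557  0.2231] yax [-0.997  0.08   0.001] F [ 0.24  0.57 -0.51] w 0.0 q [-0.4   0.28 -0.14 -0.   -1.15  0.32] t 12.45
```

>>> carry_out(
  steps=[
    [[-0.03,0,0,0,0],[-0.045,0,0,0,0],[-0.045,0,0,0,0],[-0.045,0,0,0,0],[-0.045,0,0,0,0],[-0.045,0,0,0,0],[-0.045,0,0,0,0],[-0.045,0,0,0,0]],
  ],
)

```text
clock: 13.25
eef_pos: [0.4637, -0.0104, 0.2236]
ee_rot: [[-0.08, -0.997, -0.0], [-0.997, 0.08, 0.0], [-0.0, 0.0, -1.0]]
ft_force: [0.6, 0.2, 0.4]
width: 0.004
gripper_force: 0.0
```

>>> carry_out(
  steps=[
    [[-0.045,0,0,0,0],[-0.045,0,0,0,0],[-0.045,0,0,0,0],[-0.045,0,0,0,0],[-0.045,0,0,0,0],[-0.045,0,0,0,0],[-0.045,0,0,0,0],[-0.045,0,0,0,0]],
  ],
)

```text
clock: 14.05
eef_pos: [0.4915, 0.3484, 0.2233]
ee_rot: [[-0.08, -0.997, -0.001], [-0.997, 0.08, -0.001], [0.001, 0.001, -1.0]]
ft_force: [1.1, -1.0, -0.6]
width: 0.006
gripper_force: 0.0
```

>>> carry_out(
  steps=[
    [[-0.02,0,0,0,0],[0,0,0,0,0],[0,0,0,0,0]],
  ],
)

```text
clock: 14.35
eef_pos: [0.493, 0.3665, 0.2228]
ee_rot: [[-0.078, -0.997, -0.001], [-0.997, 0.078, -0.001], [0.001, 0.001, -1.0]]
ft_force: [-0.0, -0.8, -1.0]
width: 0.003
gripper_force: 0.0
```

Run:
```python
from h import *
I=camera("scene"); print(blob(I,(201,135),115),blob(I,(504,303),0))
go([.4955,.3683,.06])
```

```text
(array([199.49333333, 133.36      ]), array([194, 130,  12,   8,  75], dtype=int32)) (array([503.97435897, 301.25320513]), array([493, 293,  23,  18, 312], dtype=int32))
shift [-0.0028 -0.0023  0.1631] pos [0.4932 0.3659 0.2231] yax [-0.997  0.079  0.001] F [ 0.26 -0.08 -0.38] w 0.0 q [ 0.9   0.37 -0.02 -0.   -1.19 -0.98] t 14.4
```

>>> carry_out(
  steps=[
    [[-0.0028,-0.0023,0.02,0,0],[0,0,0.035,0,0],[0,0,0.035,0,0],[0,0,0.035,0,0],[0,0,0.025,0,0],[0,0,0.013,0,0],[0,0,0,0,0],[0,0,0,0,0]],
  ],
)

```text
clock: 15.2
eef_pos: [0.4969, 0.3695, 0.0618]
ee_rot: [[-0.077, -0.997, 0.002], [-0.997, 0.077, 0.001], [-0.001, -0.002, -1.0]]
ft_force: [0.7, -0.3, 0.5]
width: 0.005
gripper_force: 0.0
```

Run:
```python
from h import *
go([.4955,.3683,.038])
a=camera("scene")
cv2.imwrite("pics/r1.png",cv2.resize(a[215:345,420:580],None,fx=4.5,fy=4.5,interpolation=cv2.INTER_CUBIC))
```

```text
shift [0.0014 0.0013 0.0238] pos [0.4969 0.3695 0.0618] yax [-0.997  0.077 -0.002] F [ 0.66 -0.31  0.5 ] w 0.01 q [ 0.9   0.52 -0.2   0.   -0.84 -0.98] t 15.2
```

View pics/r1.png

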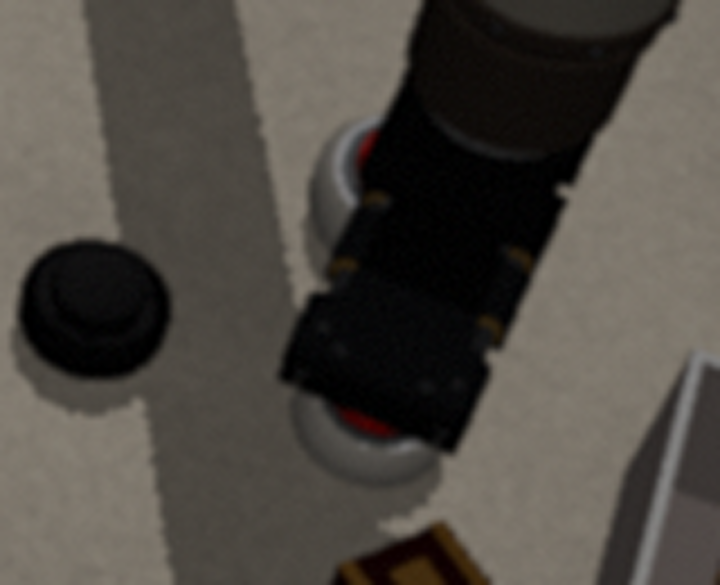

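The gripper body is well above both red pucks and clear of the bin at crop (690,360) and carton_a (420,560). Press the red button.

>>> carry_out(
  steps=[
    [[0.0013,0.0012,0.01,0,0],[0,0,0.01,0,0],[0,0,0.006,0,0],[0,0,0.002,0,0],[0,0,0,0,0],[0,0,0,0,0]],
  ],
)

```text
clock: 15.85
eef_pos: [0.4949, 0.3684, 0.0325]
ee_rot: [[-0.077, -0.997, 0.0], [-0.997, 0.077, 0.0], [-0.0, -0.0, -1.0]]
ft_force: [0.7, -0.5, -0.3]
width: 0.008
gripper_force: 0.0
```

>>> carry_out(
  steps=[
    [[0,0,0.001,0,0],[0,0,0.001,0,0],[0,0,0,0,0],[0,0,0,0,0]],
  ],
)

```text
clock: 16.25
eef_pos: [0.4948, 0.3682, 0.0305]
ee_rot: [[-0.077, -0.997, 0.0], [-0.997, 0.077, 0.0], [-0.0, -0.0, -1.0]]
ft_force: [-0.7, 0.0, -0.1]
width: 0.004
gripper_force: 0.0
```

>>> carry_out(
  steps=[
    [[0,0,0.001,0,0],[0,0,0.001,0,0],[0,0,0,0,0],[0,0,0,0,0]],
  ],
)

```text
clock: 16.65
eef_pos: [0.4948, 0.3682, 0.0286]
ee_rot: [[-0.077, -0.997, 0.0], [-0.997, 0.077, 0.0], [-0.0, -0.0, -1.0]]
ft_force: [0.3, 0.5, 1.8]
width: 0.006
gripper_force: 1.0
```

>>> carry_out(
  steps=[
    [[0,0,0.001,0,0],[0,0,0,0,0],[0,0,0,0,0]],
  ],
)

```text
clock: 16.95
eef_pos: [0.4948, 0.3682, 0.0275]
ee_rot: [[-0.077, -0.997, 0.0], [-0.997, 0.077, 0.0], [-0.0, -0.0, -1.0]]
ft_force: [-0.5, -1.5, 3.1]
width: 0.003
gripper_force: 1.3
```

>>> carry_out(
  steps=[
    [[0,0,0.0012,0,0],[0,0,0,0,0],[0,0,0,0,0]],
  ],
)

```text
clock: 17.25
eef_pos: [0.4948, 0.3682, 0.0263]
ee_rot: [[-0.077, -0.997, 0.0], [-0.997, 0.077, 0.0], [-0.0, -0.0, -1.0]]
ft_force: [-0.4, 0.0, 3.2]
width: 0.003
gripper_force: 1.7
```

```bash
python3 -c "
from h import *
favg(); go([.4955,.3683,.026])"
```

```text
favg [-0.68 -0.44  3.58]
shift [-0.0001 -0.0007  0.0003] pos [0.4948 0.3682 0.0263] yax [-0.997  0.077 -0.   ] F [-0.74 -0.26  2.66] w 0.0 q [ 0.9   0.57 -0.24  0.   -0.76 -0.98] t 17.55
```

About 3.5 N and 4 mm, so it's down. Release and rise.

>>> carry_out(
  steps=[
    [[0,0,-0.004,0,0],[0,0,-0.006,0,0],[0,0,-0.02,0,0],[0,0,-0.04,0,0],[0,0,-0.04,0,0],[0,0,-0.04,0,0],[0,0,-0.04,0,0],[0,0,0,0,0]],
  ],
)

```text
clock: 18.35
eef_pos: [0.4973, 0.3703, 0.2236]
ee_rot: [[-0.076, -0.997, 0.01], [-0.997, 0.076, 0.009], [-0.01, -0.009, -1.0]]
ft_force: [0.4, 1.0, 1.1]
width: 0.007
gripper_force: 0.0
```

>>> carry_out(
  steps=[
    [[0,0,0,0,0],[0,0,0,0,0],[0,0,0,0,0],[0,0,0,0,0],[0,0,0,0,0]],
  ],
)

```text
clock: 18.85
eef_pos: [0.4946, 0.368, 0.2153]
ee_rot: [[-0.077, -0.997, -0.001], [-0.997, 0.077, -0.001], [0.001, 0.001, -1.0]]
ft_force: [0.4, 0.8, 0.0]
width: 0.006
gripper_force: 0.0
```

Run:
```python
from h import *
I=camera("scene")
for o,h in(((302,243),60),((201,135),115),((504,303),0)): print(blob(I,o,h))
d=cv2.absdiff(I,cv2.imread("pics/scene0.png")).max(2)>50
print(hand_in())
```

```text
(array([301.50588235, 241.77647059]), array([294, 238,  16,   9,  85], dtype=int32))
(array([199.44594595, 133.32432432]), array([194, 130,  12,   8,  74], dtype=int32))
(array([503.96153846, 301.27564103]), array([493, 293,  23,  18, 312], dtype=int32))
the job is handed in; nothing more can be done
None
```

I pressed the green key, the blue print button and the red call button in that order, each to an estimated 3.5–4 mm (registers at 3 mm, judged from force and position); all three came back up, the call button had not moved, and the job was handed in at about 19 s.

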